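# Shut the sherd drying box and throw its isolator

## Task

The drying box is loaded with washed sherds: first push its lid fully shut. Then switch it on at the bench isolator: swing the black-barred bail handle up and over from the far side to its near stop and hold it pressed against that stop for half a second with a firm push of about 25 N, to seat the contacts. Work the handle with pushes only, as gripping or forcing it cracks it, and leave the things lying about where they are.

Things in the scene. Friction and masses are not known exactly. Their poses are not given: they have to be found in the camera images.
- dry_box: White open-topped metal box, 200 (x) x 220 (y) x 100 mm high, fixed to the bench; origin at the centre of its underside. Its lid is hinged on its +x (far) top edge. It stands on one side of the bench, the isolator on the other; which side varies.
- lid (a joint): Hinge angle of the lid: 0 = shut flat, about 1 to 1.35 rad = standing open as found. The hinge is stiff: the lid stays where it is left; about 5 N at its free edge moves it.
- lid_hinge (a point): Middle of the lid's hinge axis, on the far top edge of the box, 100 mm up (parallel to the box's y). Its axes turn with the lid; with the lid shut they are those of the box. The plain aluminium lid is 200 x 220 x 8 mm and reaches from the hinge along its own -x, its outer face is 8 mm up its own z.
- lid_edge (a point): Middle of the lid's free edge, on the outer face, 200 mm from the hinge. Axes turn with the lid. A black knob stands 40 mm up from the outer face, 30 mm in from this edge, in the middle of the width.
- isolator: Bench isolator: grey plastic housing 100 (x) x 90 (y) x 70 mm high on a 130 x 130 x 6 mm steel foot fixed to the bench; origin at the centre of the underside. Carries the bail handle. It stands turned about half round: its +x points roughly back at the robot.
- bail_hinge (a point): Centre of the bail's hinge axis, 50 mm above the bench in the middle of the housing; the hinge runs along the isolator's y. Axes are those of the isolator.
- bail (a joint): Angle of the bail handle: 0 = OFF detent (bar on the isolator's -x side, away from the robot, arms 25 degrees above level), 1.135 = upright, 2.27 = ON stop (bar on its +x side, towards the robot, 25 degrees above level). It snaps into either detent over the last 20 degrees or so, stays where it is left in between, and takes about 9 N at the bar to leave a detent.
- bail_bar (a point): Middle of the handle's black round cross bar: 16 mm diameter, 100 mm from the hinge axis, along the isolator's y, carried by two thin steel arms at y = +-60 mm. Axes turn with the bail.
- sherd_a: Bystander: loose terracotta sherd about 65 x 55 x 9 mm on the bench; origin under its centre. Leave alone.
- beaker: Bystander: white ceramic beaker, 72 mm across, 95 mm high; origin under its centre. Leave alone.
- brush: Bystander: brush 170 mm long lying on the bench. Leave alone.
- sample_block: Bystander: wooden block 90 x 60 x 35 mm; origin under its centre. Leave alone.
Mind the look-alikes: they are no part of the job. Several things look just like the isolator: the one meant starts farthest from the robot's base.

How it is judged:
On the way, in this order (a step that is already met when the one before it is completed fails the run):
1. the lid is shut (within 0.04 rad) while the isolator is still off (value of joint lid below 0.04 rad and value of joint bail below 0.5 rad), for 0.2 s.
2. the bail is against its ON stop (past 2.2 rad) and pressed there by the fingers with 12 to 45 N for 0.3 s (value of joint bail above 2.2 rad and contact force between the fingers and bail above 12 N), for 0.3 s.
At the end, for the whole second after the job is handed in: The lid is shut (joint below 0.04 rad) and the bail rests in its ON detent (joint above 2.2 rad), at rest and released; the bystanders lie where they were (within 25 mm) (value of joint lid below 0.04 rad and value of joint bail above 2.2 rad and not (velocity of joint bail above 0.05 rad/s) and velocity of joint bail above -0.05 rad/s); the robot touches nothing.
It fails at once if the bail is gripped or forced (more than 45 N between the fingers and it) (contact force between the fingers and bail above 45 N).
It fails at once if the sherd_a is disturbed (moved more than 25 mm) (distance of sherd_a from where it was at the start of the episode above 0.025 m).
It fails at once if the beaker is disturbed (moved more than 25 mm) (distance of beaker from where it was at the start of the episode above 0.025 m).
It fails at once if the brush is disturbed (moved more than 25 mm) (distance of brush from where it was at the start of the episode above 0.025 m).
It fails at once if the sample_block is disturbed (moved more than 25 mm) (distance of sample_block from where it was at the start of the episode above 0.025 m).
It also fails if it takes over 72 s, if anything falls off the work surface, if the arm or the gripper's body presses on something with over 40 N, if the wrist force passes 120 N, or if a joint passes its speed limit or range.

## Robot

A 6-joint arm with a two-finger parallel gripper is mounted at the origin on the work surface. World frame = base frame: x ahead of the robot, y to its left, z up, the work surface at z = 0. Lengths are in m, angles in rad, forces in N, time in s.
With the tool pointing down it reaches from about 0.15 to 0.775 m from the base axis. Payload 6.1 kg.
Tool frame: the origin (TCP) lies midway between the tips of the shut fingers; the grasp point (between the pads) lies 19 mm behind it (arm.pinch_z is the z of the grasp point in the tool frame, in m); z points along the fingers, y is the line along which they close (so a half turn about z gives the same grasp; the last joint's range is limited). The gripper opens to 85 mm and grips with 20 to 120 N. Pads are 22 mm wide; open, the fingers measure 114 mm over their backs; the gripper's body (76 mm by 85 mm) begins 54 mm behind the grasp point. The pads swing forward as they close: fully open they stand 13 mm farther back than shut.
Start: joints at [1.19, 0.126, -0.04, 1.405, 0, 1.571], TCP at [0.195, 0.487, 0.231] pointing down, gripper open.
Joint ranges: [-2.72, 2.72], [-0.95, 1.95], [-1.27, 1.35], [-1.78, 2.02], [-1.46, 1.47], [-3.14, 3.14]. Speed limits (rad/s): [2.39, 2.39, 3.01, 3.14, 3.14, 3.14].

## Interface

Orientations are given as a unit quaternion [w, x, y, z].
In Python, from bench import arm gives the robot as it stands.
- The arm moves only by the shell command python3 -m pendant 'ROWS' [FORCE]. ROWS is a JSON object of lists of equal length, an entry for each row: "xyz": the shift along the tool's x, y, z in units of 200 mm (1.0 is 200 mm), a list of three; "angular": the turn, a rotation vector about the tool's x, y, z in units of 120 degrees (1.0 is 120 degrees), a list of three; "gripper": the finger opening in mm, from 0 to 85.4. In form: {"xyz": [[tx, ty, tz], ...], "angular": [[wx, wy, wz], ...], "gripper": [gripper, ...]}. A call has 1 to 8 rows; each row is the pose to reach, as a shift and turn from the pose commanded when the call began, along the tool's axes at that moment; what a row does not reach only later rows make up. A row lasts 1/8 s, in which the tool goes at most 62.5 mm and 10.7 degrees, less where a joint would pass 70% of its speed; a pose out of reach is approached as far as the arm can. A call with a number of a shift or a turn outside -1 to 1 is refused whole. A call with a gripper value outside its range is refused whole. The fingers move at their own pace and stop on an object; FORCE is the grip in N (left out, the last holds). Time passes only in rows, so rows that repeat a pose let the fingers close. It gives the time, the measured TCP pose, the force, the opening and the grip force at its end, in the units of the state.
- arm.sense(): the state, without advancing time (a new reading comes with each control period).
- arm.grab_frame(name): name is "scene" or "top" or "wrist"; returns a dict with "image" (384x512x3 uint8, red, green, blue), "K" (3x3 intrinsics, pixels), "k1" (the pictures are not rectified: a ray, as slopes to the right and down, at radius r is drawn at 1 + k1 r^2 times it, then the intrinsics apply), "R" (3x3) and "t" (3): a world point X has camera coordinates R X + t; the wrist camera has in their place "mount" (4x4, takes a point from camera to tool coordinates, whose origin is the TCP and whose axes are the flange's). Camera axes: x right, y down, z forward; pixel columns grow to the right and rows downward; lengths in m; the calibration is good to about 2 mm. A picture is of the moment at which its call begins: read the wrist's pose just before it. There is no depth.
- arm.close_job(): hands the job in; it is judged then, once.
The state is a dict: "time": time; "qpos": joint angles; "qd": joint speeds; "effort": joint torques, N m; "ee_pos": TCP position; "eef_rot": TCP orientation; "wrist_force": force on the tool from outside, world axes, zero at the start; "torque": the same for the moment, N m; "grip_width": opening from 0.0 (shut) to 1.0 (fully open); "grasp_force": force on a finger pad.
Only numpy, scipy, OpenCV 4.12 (cv2) and the standard library are available. Lean on these libraries where they do the work, as an engineer would, in place of code of your own. Each camera call takes 0.05 s, during which the arm holds its last target. There are 200 camera calls.

## Working session

There is one attempt and no reset: what is moved stays moved. The work goes in short steps, Python scripts to look and compute and a shell command to move; the robot and the scene stay as the last step left them, time stands still between calls to the robot, and variables do not carry over. Pictures are saved under pics/ and viewed, at most 10 in all, crops included, and the job is handed in when it is done.

```bash
mkdir -p pics; ls
python3 - <<'E'
from bench import arm
import cv2,pickle
s=arm.sense(); print(s)
for n in("scene","top"):
    f=arm.grab_frame(n); pickle.dump(f,open(n+".pkl","wb"))
    cv2.imwrite(f"pics/{n}.png",f["image"][:,:,::-1]); print(n,f["K"],f["k1"],f["R"],f["t"])
E
```

```text
pics
{'time': 0.0, 'qpos': array([ 1.18998886e+00,  1.26381084e-01, -4.06131631e-02,  1.40539546e+00,
        7.35749289e-06,  1.57077213e+00]), 'qd': array([ 0.00221863,  0.00134418,  0.00022822, -0.00043212, -0.00054719,
        0.0014562 ]), 'effort': array([-9.57218908e-04, -4.35918903e+01,  3.52922630e+01,  1.72445783e-02,
       -2.47923862e-05, -5.94000795e-06]), 'ee_pos': array([0.19497308, 0.48701327, 0.23052554]), 'eef_rot': array([-1.54399177e-04,  1.89243407e-01,  9.81929884e-01, -7.81592058e-04]), 'wrist_force': array([ 0.46484732, -0.71487709, -0.35204229]), 'torque': array([-0.00562614, -0.03258097, -0.0196228 ]), 'grasp_force': 0.0, 'grip_width': 0.999045038485051}
scene [[389.99558906   0.         256.6284988 ]
 [  0.         389.99558906 187.17219467]
 [  0.           0.           1.        ]] -0.0044989183637538545 [[ 0.8641078   0.50312652  0.01346906]
 [ 0.36296515 -0.60439829 -0.70919603]
 [-0.34867465  0.61771062 -0.70488267]] [-0.46658655 -0.14137494  1.60791054]
top [[459.55920255   0.         257.55011932]
 [  0.         459.55920255 189.38923425]
 [  0.           0.           1.        ]] -0.009337784270458184 [[ 0.02082006 -0.99976799  0.0055221 ]
 [-0.97966106 -0.02150327 -0.19950393]
 [ 0.19957639 -0.0012561  -0.97988147]] [-0.02324912  0.53889137  1.38399401]
```

View pics/scene.png

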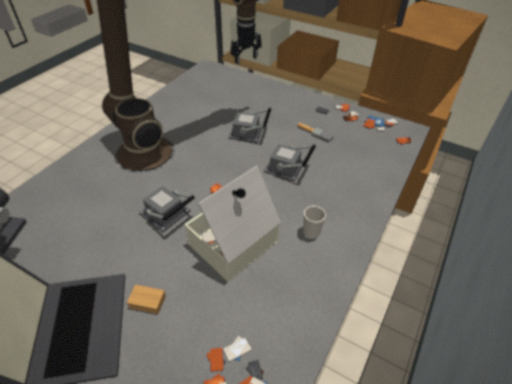

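View pics/top.png

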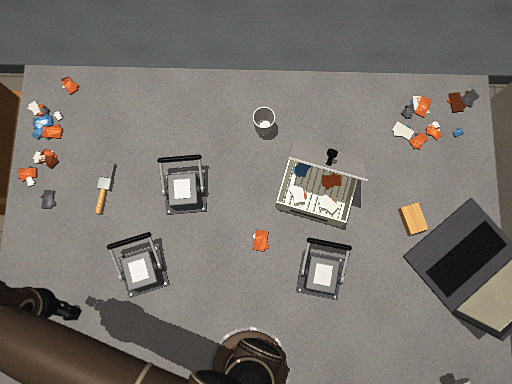

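The three look-alikes in the top picture are at (183,190), (140,270) and (323,272). The base is near (250,365), so the one at (183,190) is farthest from it and is the one meant. I'll confirm that in an enlarged crop, with the box alongside.

```bash
cat > h.py <<'E'
import numpy as np,cv2,pickle
def ray(f,uv):
    d=cv2.undistortPoints(np.array([[uv]],float),f["K"],np.array([f["k1"],0,0,0,0]))  # k1 on undistorted radius
    d=np.r_[d[0,0],1]; R=np.array(f["R"]); return -R.T@f["t"],R.T@d
def at_z(f,uv,z):
    c,d=ray(f,uv); return c+d*(z-c[2])/d[2]
def proj(f,X):
    X=np.atleast_2d(X).astype(float)
    return cv2.projectPoints(X,cv2.Rodrigues(np.array(f["R"]))[0],np.array(f["t"],float),f["K"],np.array([f["k1"],0,0,0,0]))[0][:,0]
E
python3 - <<'E'
from h import *
f=pickle.load(open("top.pkl","rb")); im=f["image"][:,:,::-1]
a=cv2.resize(im[145:225,150:220],None,fx=5,fy=5,interpolation=cv2.INTER_CUBIC)
b=cv2.resize(im[143:238,265:375],None,fx=4,fy=4,interpolation=cv2.INTER_CUBIC)
c=np.zeros((400,790,3),np.uint8); c[:,:350]=a; c[:380,350:]=b
cv2.imwrite("pics/crop1.png",c)
for p in[(183,190),(140,270),(323,272),(250,365)]: print(p,at_z(f,p,.07))
E
```

```text
(183, 190) [0.52909525 0.21873156 0.07      ]
(140, 270) [0.28271623 0.33420745 0.07      ]
(323, 272) [ 0.28838917 -0.2125769   0.07      ]
(250, 365) [ 0.02045299 -0.00072929  0.07      ]
```

View pics/crop1.png

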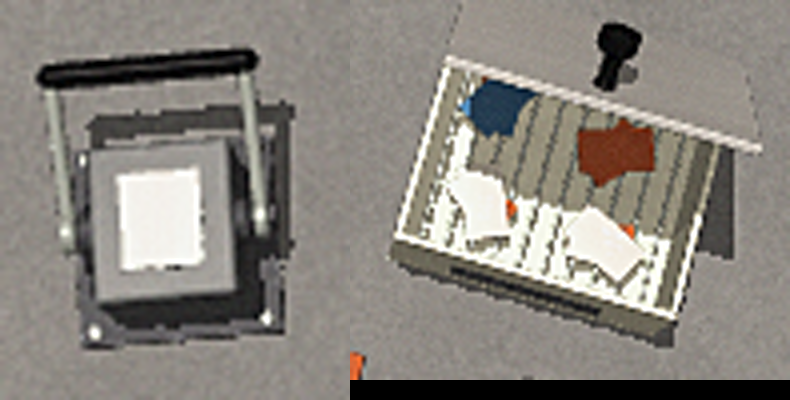

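```bash
cat > fit.py <<'E'
from h import *
from scipy.optimize import least_squares
T=pickle.load(open("top.pkl","rb")); S=pickle.load(open("scene.pkl","rb"))
def Rz(a): return np.array([[np.cos(a),-np.sin(a),0],[np.sin(a),np.cos(a),0],[0,0,1]])
def iso(p):
    pts=[[-.065,.065,.006],[-.065,-.065,.006],[.065,-.065,.006],[.065,.065,.006]]
    c,s=np.cos(np.radians(25)),np.sin(np.radians(25))
    pts+=[[-.1*c,-.06,.05+.1*s],[-.1*c,.06,.05+.1*s]]
    return np.array(pts)@Rz(p[2]).T+[p[0],p[1],0]
def box(p):
    c,s=np.cos(p[3]),np.sin(p[3])
    e=lambda d,y,n:[.1-d*c+n*s,y,.1+d*s+n*c]
    pts=[[-.1,.11,.1],[-.1,-.11,.1],[-.1,.11,0],[-.1,-.11,0],e(.2,.11,.008),e(.2,-.11,.008),e(.17,0,.048)]
    return np.array(pts)@Rz(p[2]).T+[p[0],p[1],0]
if __name__=="__main__":
    pi=np.array([[290,103],[90,118],[80,345],[285,330],[45,75],[252,58]])/5+[150,145]-.4
    # foot order for yaw~pi: (-x,+y)->far,right in image (y- world)
    r=least_squares(lambda p:(proj(T,iso(p))-pi).ravel(),[.53,.22,3.1]); print("iso",r.x,"\n",r.fun.reshape(-1,2).round(1))
    I=r.x
    pb=np.array([[397,240],[680,318],[391,258],[672,345],[447,56],[762,147],[617,32]])-[350,0]; pb=pb/4+[265,143]-.37
    r=least_squares(lambda p:(proj(T,box(p))-pb).ravel(),[.5,-.2,-.2,1.2]); print("box",r.x,"\n",r.fun.reshape(-1,2).round(1))
    B=r.x; np.savez("fit.npz",I=I,B=B)
    k=3; im=cv2.resize(S["image"][130:290,180:330,::-1],None,fx=k,fy=k,interpolation=cv2.INTER_CUBIC)
    for P in (iso(I),box(B)):
        for u in proj(S,P): cv2.drawMarker(im,tuple(int(v) for v in (u-[180,130])*k+1),(0,255,0),0,9,1)
    cv2.imwrite("pics/ov.png",im)
E
python3 fit.py
```

```text
iso [0.54119827 0.21943076 3.22868878] 
 [[-2.4  4.3]
 [-2.2  3.8]
 [ 0.8 -2.2]
 [ 0.4 -1.8]
 [ 2.8 -2.3]
 [ 0.3 -1.4]]
box [ 0.55937425 -0.2009588  -0.25198307  0.99463586] 
 [[ 0.1  0.2]
 [ 0.4  0.3]
 [ 0.2  1. ]
 [-3.8 -2.4]
 [ 0.   0.7]
 [ 1.1 -0.4]
 [ 1.5  0.5]]
```

View pics/ov.png

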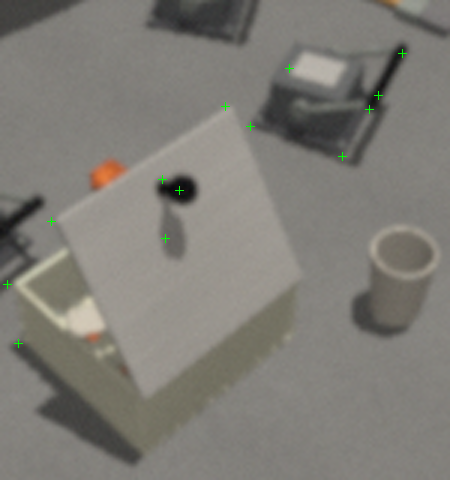

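The overlay on the scene crop fits the box and lid to about 1 px: knob at (179,190), lid corners at (237,107) and (60,217). The isolator foot is off because I took shadow edges for its far corners, so I'll refit with scene points.

```bash
cat > fit2.py <<'E'
from fit import *
z=np.load("fit.npz")
q=lambda a:(np.array(a,float)-1)/3+[180,130]
tI=np.array([[80,345],[285,330],[42,78],[254,58]])/5+[150,145]-.4
sI=q([[352,163],[258,118],[404,48],[373,107]])
# order bar: idx4 (-y local => +y world => left in top), idx5 right in top
def rI(p):
    P=iso(p); a=proj(T,P); b=proj(S,P); return np.r_[(a[[2,3,4,5]]-tI).ravel(),(b[[0,3,4,5]]-sI).ravel()]
r=least_squares(rI,z["I"],loss="soft_l1"); I=r.x; print(I,rI(I).reshape(-1,2).round(1).tolist())
pb=np.array([[397,240],[680,318],[391,258],[447,56],[762,147],[617,32]])-[350,0]; pb=pb/4+[265,143]-.37
P=box(z["B"]); 
def rB(p):
    P=box(p); a=proj(T,P); b=proj(S,P)
    return np.r_[(a[[0,1,2,4,5,6]]-pb).ravel(),(b[[0,4,5,6,3]]-sB).ravel()]
print("scene box order",((proj(S,P)-[180,130])*3+1).round().tolist())
E
cat >> fit2.py <<'E'
# per marker: 0 near-left rim? matched below
sm=((proj(S,P)-[180,130])*3+1)
true={(225,106):(237,107),(52,221):(60,217),(7,284):(15,283),(179,190):(185,188)}
idx=[];tv=[]
for k,v in true.items():
    i=int(np.argmin(np.abs(sm-k).sum(1))); idx.append(i); tv.append(v)
sB=q(tv)
def rB(p):
    P=box(p); a=proj(T,P); b=proj(S,P)
    return np.r_[(a[[0,1,2,4,5,6]]-pb).ravel(),(b[idx]-sB).ravel()]
r=least_squares(rB,z["B"],loss="soft_l1"); B=r.x; print(B,idx,rB(B).reshape(-1,2).round(1).tolist())
np.savez("fit.npz",I=I,B=B)
print(box(B).round(3).tolist()); print(iso(I).round(3).tolist())
for n,p in dict(beaker=(264,113),sherd=(261,240)).items(): print(n,at_z(T,p,.05 if n=="beaker" else .005))
E
python3 fit2.py
```

```text
[0.53737702 0.22438157 3.26525392] [[0.0, -0.4], [-0.5, -1.5], [0.7, -1.0], [-2.9, -0.8], [-2.5, -3.5], [-2.6, 2.1], [-1.2, 0.1], [-0.6, -0.7]]
scene box order [[163.0, 179.0], [7.0, 285.0], [165.0, 238.0], [18.0, 343.0], [226.0, 106.0], [52.0, 221.0], [180.0, 190.0]]
[ 0.56175888 -0.1979475  -0.25316657  0.99390761] [4, 5, 1, 6] [[-0.9, -0.7], [-0.7, -0.5], [-0.8, 0.2], [-1.1, -0.2], [-0.1, -1.2], [0.4, -0.3], [-2.5, -0.5], [-1.4, 1.0], [-1.3, 0.3], [-0.4, 0.5]]
[[0.492, -0.066, 0.1], [0.437, -0.279, 0.1], [0.492, -0.066, 0.0], [0.437, -0.279, 0.0], [0.587, -0.091, 0.272], [0.532, -0.304, 0.272], [0.608, -0.21, 0.269]]
[[0.61, 0.168, 0.006], [0.594, 0.297, 0.006], [0.465, 0.281, 0.006], [0.481, 0.152, 0.006], [0.62, 0.295, 0.092], [0.635, 0.176, 0.092]]
beaker [ 0.79397131 -0.02741536  0.05      ]
sherd [ 0.38592255 -0.02612509  0.005     ]
```

```bash
cat > rows.py <<'E'
from h import *
from bench import arm
from scipy.spatial.transform import Rotation as Ro
z=np.load("fit.npz"); I,B=z["I"],z["B"]
def fr(p,v): a=p[2]; return np.array([p[0]+np.cos(a)*v[0]-np.sin(a)*v[1],p[1]+np.sin(a)*v[0]+np.cos(a)*v[1],v[2]])
def rot(s): q=np.array(s["eef_rot"]); return Ro.from_quat(np.r_[q[1:],q[0]])
def show(targets,R=None,start=None):
    s=arm.sense(); p=s["ee_pos"] if start is None else start; R0=rot(s)
    print("t",s["time"],"p",p.round(4),"q",s["qpos"].round(3),"F",s["wrist_force"].round(1),"rot\n",R0.as_matrix().round(3))
    if R is not None: print("turn",((R0.inv()*R).as_rotvec()/np.radians(120)).round(3))
    for t in targets: print(np.round(t,3),"->",(R0.inv().apply(np.array(t)-p)/.2).round(3))
E
python3 - <<'E'
from rows import *
print(I,B)
show([[.195,.487,.36],fr(B,[.07,.06,.36])])
show([fr(B,[.111-.165*np.cos(t)+.008*np.sin(t),.06,.1+.165*np.sin(t)+.008*np.cos(t)]) for t in (.99,.8,.6,.4,.2,0)],start=fr(B,[.07,.06,.36]))
E
```

```text
[0.53737702 0.22438157 3.26525392] [ 0.56175888 -0.1979475  -0.25316657  0.99390761]
t 0.1 p [0.195  0.4871 0.2306] q [ 1.19   0.126 -0.04   1.405 -0.     1.571] F [-0.2 -0.  -0.4] rot
 [[-0.928  0.372 -0.   ]
 [ 0.372  0.928 -0.001]
 [-0.    -0.001 -1.   ]]
[0.195 0.487 0.36 ] -> [-0.    -0.001 -0.647]
[ 0.645 -0.157  0.36 ] -> [-3.284 -2.157 -0.644]
t 0.1 p [ 0.6446 -0.1574  0.36  ] q [ 1.19   0.126 -0.04   1.405 -0.     1.571] F [-0.2 -0.  -0.4] rot
 [[-0.928  0.372 -0.   ]
 [ 0.372  0.928 -0.001]
 [-0.    -0.001 -1.   ]]
[ 0.603 -0.147  0.242] -> [ 0.212 -0.026  0.588]
[ 0.579 -0.14   0.224] -> [ 0.338 -0.042  0.68 ]
[ 0.557 -0.135  0.2  ] -> [ 0.45  -0.057  0.801]
[ 0.54  -0.13   0.172] -> [ 0.535 -0.067  0.942]
[ 0.529 -0.128  0.141] -> [ 0.591 -0.074  1.097]
[ 0.525 -0.126  0.108] -> [ 0.615 -0.077  1.26 ]
```

```bash
Z='[0,0,0]'
python3 -m pendant '{"xyz":[[0,0,-0.33],[0,0,-0.65],[-0.3,-0.2,-0.65],[-0.6,-0.4,-0.65],[-0.84,-0.54,-0.65]],"angular":[[0,0,0],[0,0,0],[0,0,0],[0,0,0],[0,0,0]],"gripper":[0,0,0,0,0]}'
python3 -m pendant '{"xyz":[[-0.3,-0.2,0],[-0.6,-0.4,0],[-0.82,-0.54,0],[-0.82,-0.54,0]],"angular":[[0,0,0],[0,0,0],[0,0,0],[0,0,0]],"gripper":[0,0,0,0]}'
python3 -c "
from rows import *
show([fr(B,[.07,.06,.36])])"
```

```text
time: 0.72
ee_pos: [0.3041, 0.3332, 0.3612]
eef_rot: [0.0, 0.189, 0.982, -0.0]
wrist_force: [3.0, 0.7, 0.7]
grip_width: -0.005
grasp_force: 0.0
time: 1.23
ee_pos: [0.4171, 0.1703, 0.3607]
eef_rot: [-0.0, 0.192, 0.981, -0.001]
wrist_force: [-0.7, 0.3, -0.4]
grip_width: 0.005
grasp_force: 0.0
t 1.225 p [0.4171 0.1703 0.3607] q [ 3.880e-01  2.100e-02  1.330e-01  1.684e+00 -1.000e-03  7.750e-01] F [-0.7  0.3 -0.4] rot
 [[-0.926  0.377 -0.001]
 [ 0.377  0.926 -0.001]
 [ 0.    -0.001 -1.   ]]
[ 0.645 -0.157  0.36 ] -> [-1.671 -1.089  0.004]
```

```bash
python3 -m pendant '{"xyz":[[-0.3,-0.2,0],[-0.6,-0.4,0],[-0.84,-0.54,0],[-0.84,-0.54,0]],"angular":[[0,0,0],[0,0,0],[0,0,0],[0,0,0]],"gripper":[0,0,0,0]}'
python3 -m pendant '{"xyz":[[-0.3,-0.2,0],[-0.6,-0.4,0],[-0.83,-0.54,0],[-0.83,-0.54,0]],"angular":[[0,0,0],[0,0,0],[0,0,0],[0,0,0]],"gripper":[0,0,0,0]}'
python3 - <<'E'
from rows import *
show([fr(B,[.111-.165*np.cos(t)+.008*np.sin(t),.06,.1+.165*np.sin(t)+.008*np.cos(t)]) for t in (.99,.8,.6,.4,.2,0,-.05)])
E
```

```text
time: 1.72
ee_pos: [0.5328, 0.0087, 0.3597]
eef_rot: [-0.001, 0.191, 0.982, -0.0]
wrist_force: [0.6, 0.4, -1.2]
grip_width: -0.0
grasp_force: 0.0
time: 2.22
ee_pos: [0.6471, -0.1529, 0.3579]
eef_rot: [-0.002, 0.19, 0.982, 0.0]
wrist_force: [0.8, 0.3, -0.9]
grip_width: 0.001
grasp_force: 0.0
t 2.225 p [ 0.6471 -0.1529  0.3579] q [-0.232  0.488  0.738  1.825  0.     0.151] F [ 0.8  0.3 -0.9] rot
 [[-0.928  0.373 -0.004]
 [ 0.373  0.928  0.001]
 [ 0.004 -0.001 -1.   ]]
[ 0.603 -0.147  0.242] -> [ 0.213 -0.053  0.579]
[ 0.579 -0.14   0.224] -> [ 0.339 -0.069  0.671]
[ 0.557 -0.135  0.2  ] -> [ 0.45  -0.084  0.793]
[ 0.54  -0.13   0.172] -> [ 0.534 -0.095  0.934]
[ 0.529 -0.128  0.141] -> [ 0.589 -0.102  1.089]
[ 0.525 -0.126  0.108] -> [ 0.613 -0.105  1.252]
[ 0.524 -0.126  0.1  ] -> [ 0.614 -0.105  1.293]
```

```bash
python3 -m pendant '{"xyz":[[0.1,-0.03,0.3],[0.2,-0.05,0.55],[0.27,-0.06,0.62],[0.34,-0.07,0.67],[0.4,-0.08,0.73],[0.45,-0.08,0.79]],"angular":[[0,0,0],[0,0,0],[0,0,0],[0,0,0],[0,0,0],[0,0,0]],"gripper":[0,0,0,0,0,0]}'
python3 -m pendant '{"xyz":[[0.045,-0.01,0.07],[0.085,-0.01,0.14],[0.115,-0.02,0.22],[0.14,-0.02,0.3],[0.155,-0.02,0.38],[0.165,-0.02,0.44],[0.165,-0.02,0.47],[0.165,-0.02,0.48]],"angular":[[0,0,0],[0,0,0],[0,0,0],[0,0,0],[0,0,0],[0,0,0],[0,0,0],[0,0,0]],"gripper":[0,0,0,0,0,0,0,0]}'
python3 - <<'E'
from rows import *
show([]);
E
```

```text
time: 2.98
ee_pos: [0.5553, -0.1309, 0.2041]
eef_rot: [0.001, 0.188, 0.982, -0.0]
wrist_force: [0.1, -1.9, 1.6]
grip_width: -0.001
grasp_force: 0.9
time: 3.98
ee_pos: [0.5235, -0.1235, 0.1084]
eef_rot: [-0.0, 0.189, 0.982, 0.001]
wrist_force: [-8.4, 3.7, 20.1]
grip_width: 0.001
grasp_force: 9.8
t 3.975 p [ 0.5235 -0.1235  0.1084] q [-2.320e-01  1.780e-01 -2.490e-01  1.144e+00  1.000e-03  1.480e-01] F [-8.4  3.7 20.1] rot
 [[-0.928  0.371  0.   ]
 [ 0.371  0.928  0.001]
 [ 0.     0.001 -1.   ]]
```

```bash
python3 -m pendant '{"xyz":[[0,0,0],[0,0,0],[0,0,-0.3],[0,0,-0.6],[0,0,-0.95],[0.1,0.3,-1],[0.18,0.56,-1],[0.25,0.8,-1]],"angular":[[0,0,0],[0,0,0],[0,0,0],[0,0,0],[0,0,0],[0,0,0],[0,0,0],[0,0,0]],"gripper":[0,0,0,0,0,0,0,0]}'
python3 -m pendant '{"xyz":[[0.1,0.3,-0.15],[0.18,0.6,-0.3],[0.25,0.85,-0.3],[0.25,0.85,-0.3],[0.25,0.85,-0.3]],"angular":[[0,0,-0.08],[0,0,-0.16],[0,0,-0.24],[0,0,-0.24],[0,0,-0.24]],"gripper":[0,0,0,0,0]}'
python3 - <<'E'
from rows import *
show([]); s=arm.sense(); f=arm.grab_frame("wrist"); f["p"]=s["ee_pos"]; f["rot"]=rot(s).as_matrix()
M=np.array(f["mount"]); print(M.round(3))
Rt=f["rot"]@M[:3,:3]; c=f["rot"]@M[:3,3]+f["p"]; f["R"]=Rt.T; f["t"]=-Rt.T@c
pickle.dump(f,open("w1.pkl","wb"))
g=arm.grab_frame("top"); pickle.dump(g,open("top2.pkl","wb"))
a=cv2.resize(g["image"][140:240,140:375],(470,200))
im=np.zeros((584,512,3),np.uint8); im[:384]=f["image"]; im[384:,:470]=a
cv2.imwrite("pics/w1.png",im[:,:,::-1])
E
```

```text
time: 4.97
ee_pos: [0.5373, 0.0446, 0.3078]
eef_rot: [0.001, 0.189, 0.982, 0.0]
wrist_force: [0.7, -0.3, -0.2]
grip_width: -0.001
grasp_force: 0.0
time: 5.6
ee_pos: [0.5537, 0.2195, 0.3668]
eef_rot: [-0.0, -0.061, 0.998, -0.0]
wrist_force: [-0.3, -0.3, -0.3]
grip_width: -0.001
grasp_force: 0.0
t 5.6 p [0.5537 0.2195 0.3668] q [ 0.378  0.321  0.509  1.76  -0.     0.256] F [-0.3 -0.3 -0.3] rot
 [[-0.993 -0.122 -0.001]
 [-0.122  0.993 -0.001]
 [ 0.001 -0.001 -1.   ]]
[[-0.    -0.959 -0.285  0.072]
 [ 1.    -0.001  0.001 -0.001]
 [-0.001 -0.285  0.959 -0.143]
 [ 0.     0.     0.     1.   ]]
```

View pics/w1.png

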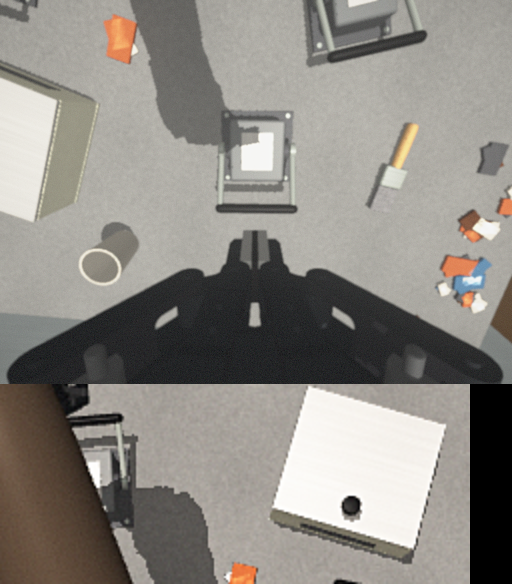

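The lid is shut. In the wrist view the bar runs from (217,209) to (297,209), parallel to tool y, with the near foot corners at (218,111) and (293,111).

Run:
```python
from rows import *
f=pickle.load(open("w1.pkl","rb"))
a,b=at_z(f,(217,209),.092),at_z(f,(297,209),.092); print(a,b,(a+b)/2,np.linalg.norm(a-b))
c,d=at_z(f,(218,111),.006),at_z(f,(293.5,111),.006); print(c,d,(c+d)/2,np.linalg.norm(c-d))
m=(a+b)/2; n=(c+d)/2; u=(n-m)[:2]; print("dist",np.linalg.norm(u),"expect",.0906+.065)
u=(a-b)[:2]; print("bar dir",np.degrees(np.arctan2(u[1],u[0])))
```

```text
[0.63617112 0.16656205 0.092     ] [0.62010384 0.29821516 0.092     ] [0.62813748 0.2323886  0.092     ] 0.13262993972477444
[0.48143819 0.14421709 0.006     ] [0.46499521 0.27895972 0.006     ] [0.4732167 0.2115884 0.006    ] 0.13574221355460916
dist 0.1563108986047249 expect 0.15560000000000002
bar dir -83.0418840827996
```

```bash
python3 -m pendant '{"xyz":[[-0.3,0.02,0],[-0.63,0.02,0],[-0.63,0.02,0.3],[-0.63,0.02,0.6],[-0.63,0.02,0.85],[-0.63,0.02,0.85]],"angular":[[0,0,0],[0,0.05,0],[0,0.1,0],[0,0.16,0],[0,0.16,0],[0,0.16,0]],"gripper":[0,0,0,0,0,0]}'
python3 - <<'E'
from rows import *
show([]);
E
```

```text
time: 6.45
ee_pos: [0.6726, 0.2349, 0.187]
eef_rot: [-0.166, -0.058, 0.984, -0.01]
wrist_force: [0.0, -0.3, 0.9]
grip_width: 0.002
grasp_force: 0.0
t 6.45 p [0.6726 0.2349 0.187 ] q [0.31  0.902 1.022 2.02  0.063 0.181] F [ 0.  -0.3  0.9] rot
 [[-0.938 -0.118 -0.326]
 [-0.112  0.993 -0.039]
 [ 0.328 -0.    -0.945]]
```

```bash
python3 -m pendant '{"xyz":[[-0.06,0,0.18],[-0.12,0,0.36],[-0.19,0,0.54],[-0.19,0,0.54],[-0.19,0,0.54]],"angular":[[0,0,0],[0,0,0],[0,0,0],[0,0,0],[0,0,0]],"gripper":[0,0,0,0,0]}'
python3 - <<'E'
from rows import *
show([]);
u=np.array([-.9926,-.1214]);p=arm.sense()["ee_pos"]; print("s",(p[:2]-[.628,.2324])@u)
E
```

```text
time: 7.08
ee_pos: [0.6743, 0.2371, 0.0818]
eef_rot: [-0.16, -0.06, 0.985, -0.008]
wrist_force: [0.2, 0.0, -0.1]
grip_width: 0.0
grasp_force: 0.0
t 7.075 p [0.6743 0.2371 0.0818] q [0.312 0.835 0.667 1.718 0.063 0.181] F [ 0.2  0.  -0.1] rot
 [[-0.942 -0.12  -0.314]
 [-0.115  0.993 -0.036]
 [ 0.316  0.003 -0.949]]
s -0.04648320439285081
```

```bash
python3 -m pendant '{"xyz":[[-0.02,-0.02,0.06],[-0.02,-0.02,0.06],[-0.02,-0.02,0.06]],"angular":[[0,0.04,0],[0,0.08,0],[0,0.08,0]],"gripper":[0,0,0]}'
cat > st.py <<'E'
from rows import *
show([])
s=arm.sense(); u=np.array([-.9926,-.1214]);p=s["ee_pos"]; F=s["wrist_force"]
print("s(bar)",((p[:2]-[.628,.2324])@u).round(4),"z",p[2].round(4),"Fu",(F[:2]@u).round(1),"Fz",F[2].round(1),"tool u,z comps of unit u and up:",rot(s).inv().apply([u[0],u[1],0]).round(2),rot(s).inv().apply([0,0,1]).round(2))
E
python3 st.py
```

```text
time: 7.45
ee_pos: [0.6755, 0.2333, 0.062]
eef_rot: [-0.245, -0.059, 0.968, -0.014]
wrist_force: [0.2, -0.2, -1.0]
grip_width: 0.0
grasp_force: 0.0
t 7.45 p [0.6755 0.2333 0.062 ] q [0.297 1.073 1.02  2.006 0.085 0.155] F [ 0.2 -0.2 -1. ] rot
 [[-0.874 -0.12  -0.472]
 [-0.106  0.993 -0.056]
 [ 0.475  0.001 -0.88 ]]
s(bar) -0.0472 z 0.062 Fu -0.2 Fz -1.0 tool u,z comps of unit u and up: [ 0.88 -0.    0.47] [ 0.47  0.   -0.88]
```

```bash
python3 -m pendant '{"xyz":[[0.06,0,0.03],[0.12,0,0.065],[0.16,0,0.085],[0.16,0,0.085]],"angular":[[0,0,0],[0,0,0],[0,0,0],[0,0,0]],"gripper":[0,0,0,0]}' | grep -E "pos|wrist"
python3 -m pendant '{"xyz":[[0.03,0,-0.01],[0.06,0,-0.03],[0.06,0,-0.03]],"angular":[[0,0,0],[0,0,0],[0,0,0]],"gripper":[0,0,0]}'
python3 st.py
```

```text
ee_pos: [0.6378, 0.2291, 0.0694]
wrist_force: [0.3, 0.3, 0.9]
time: 8.32
ee_pos: [0.6325, 0.2283, 0.0773]
eef_rot: [-0.241, -0.059, 0.969, -0.013]
wrist_force: [7.0, 1.1, 1.0]
grip_width: 0.001
grasp_force: 3.0
t 8.325 p [0.6325 0.2283 0.0773] q [0.307 0.905 0.726 1.871 0.089 0.164] F [7.  1.1 1. ] rot
 [[-0.877 -0.121 -0.465]
 [-0.108  0.993 -0.054]
 [ 0.468  0.002 -0.884]]
s(bar) -0.0039 z 0.0773 Fu -7.0 Fz 1.0 tool u,z comps of unit u and up: [ 0.88 -0.    0.47] [ 0.47  0.   -0.88]
```

```bash
python3 -m pendant '{"xyz":[[0.03,0,-0.02],[0.06,0,-0.04],[0.06,0,-0.04]],"angular":[[0,0,0],[0,0,0],[0,0,0]],"gripper":[0,0,0]}' >/dev/null
python3 st.py
```

```text
t 8.7 p [0.6253 0.2275 0.0898] q [0.309 0.885 0.715 1.881 0.09  0.165] F [6.1 1.4 0.9] rot
 [[-0.876 -0.121 -0.466]
 [-0.108  0.993 -0.055]
 [ 0.469  0.002 -0.883]]
s(bar) 0.0033 z 0.0898 Fu -6.2 Fz 0.9 tool u,z comps of unit u and up: [ 0.88 -0.    0.47] [ 0.47  0.   -0.88]
```

```bash
python3 -m pendant '{"xyz":[[0.035,0,-0.02],[0.07,0,-0.04],[0.11,0,-0.055],[0.15,0,-0.065],[0.19,0,-0.065],[0.19,0,-0.065]],"angular":[[0,0,0],[0,0,0],[0,0,0],[0,0,0],[0,0,0],[0,0,0]],"gripper":[0,0,0,0,0,0]}' >/dev/null
python3 - <<'E'
exec(open("st.py").read())
f=arm.grab_frame("scene"); im=f["image"][90:230,210:370,::-1]
cv2.imwrite("pics/s2.png",cv2.resize(im,None,fx=4,fy=4,interpolation=cv2.INTER_CUBIC))
E
```

```text
t 9.45 p [0.596  0.2238 0.1199] q [0.316 0.808 0.634 1.882 0.093 0.171] F [ 2.2 -0.1  0.2] rot
 [[-0.874 -0.121 -0.47 ]
 [-0.108  0.993 -0.056]
 [ 0.473  0.002 -0.881]]
s(bar) 0.0328 z 0.1199 Fu -2.2 Fz 0.2 tool u,z comps of unit u and up: [ 0.88 -0.    0.47] [ 0.47  0.   -0.88]
```

View pics/s2.png

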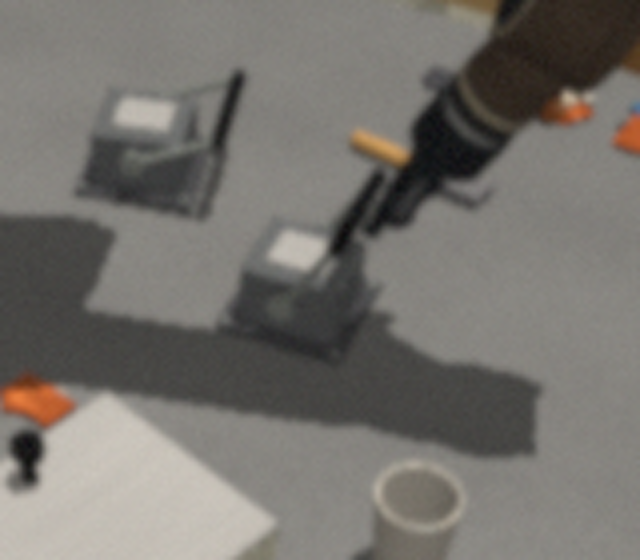

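```bash
python3 -m pendant '{"xyz":[[0.05,0,0.015],[0.095,0,0.03],[0.15,0,0.045],[0.206,0,0.06],[0.27,0,0.1],[0.335,0,0.145],[0.385,0,0.21],[0.385,0,0.21]],"angular":[[0,-0.035,0],[0,-0.075,0],[0,-0.11,0],[0,-0.15,0],[0,-0.19,0],[0,-0.235,0],[0,-0.235,0],[0,-0.235,0]],"gripper":[0,0,0,0,0,0,0,0]}' >/dev/null
python3 st.py
```

```text
t 10.5 p [0.5075 0.2125 0.1182] q [ 0.395  0.199 -0.202  1.174  0.002  0.274] F [ 0.7  0.4 -0.4] rot
 [[-0.993 -0.121 -0.004]
 [-0.121  0.993  0.001]
 [ 0.004  0.001 -1.   ]]
s(bar) 0.122 z 0.1182 Fu -0.8 Fz -0.4 tool u,z comps of unit u and up: [1. 0. 0.] [ 0.  0. -1.]
```

```bash
python3 -m pendant '{"xyz":[[0.05,0,0.03],[0.1,0,0.06],[0.15,0,0.09],[0.15,0,0.09]],"angular":[[0,0,0],[0,0,0],[0,0,0],[0,0,0]],"gripper":[0,0,0,0]}' >/dev/null
python3 - <<'E'
exec(open("st.py").read())
f=arm.grab_frame("scene"); im=f["image"][90:230,210:370,::-1]
cv2.imwrite("pics/s3.png",cv2.resize(im,None,fx=4,fy=4,interpolation=cv2.INTER_CUBIC))
E
```

```text
t 11.0 p [0.4785 0.2092 0.0991] q [ 0.411  0.157 -0.296  1.122  0.002  0.29 ] F [-0.2 -0.6 -0.7] rot
 [[-0.993 -0.121 -0.004]
 [-0.121  0.993  0.001]
 [ 0.004  0.001 -1.   ]]
s(bar) 0.1512 z 0.0991 Fu 0.3 Fz -0.7 tool u,z comps of unit u and up: [ 1. -0.  0.] [ 0.  0. -1.]
```

View pics/s3.png

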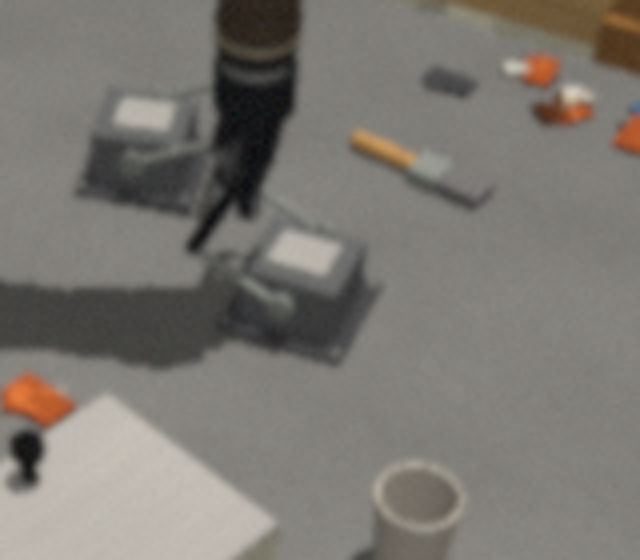

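```bash
python3 -m pendant '{"xyz":[[0,0,-0.1],[0,0,-0.2],[0.08,0,-0.2],[0.15,0,-0.2],[0.15,0,-0.12],[0.15,0,-0.05],[0.15,0,-0.01],[0.15,0,0]],"angular":[[0,0,0],[0,0,0],[0,0,0],[0,0,0],[0,0,0],[0,0,0],[0,0,0],[0,0,0]],"gripper":[0,0,0,0,0,0,0,0]}' |grep wrist
python3 st.py
```

```text
wrist_force: [-5.4, -2.0, 14.1]
t 12.05 p [0.4494 0.2057 0.0997] q [ 0.428  0.105 -0.355  1.114  0.002  0.307] F [-5.4 -2.  14.1] rot
 [[-0.993 -0.121 -0.004]
 [-0.121  0.993  0.001]
 [ 0.003  0.001 -1.   ]]
s(bar) 0.1806 z 0.0997 Fu 5.6 Fz 14.1 tool u,z comps of unit u and up: [ 1. -0.  0.] [ 0.  0. -1.]
```

```bash
python3 -m pendant '{"xyz":[[0,0,0.004],[0,0,0.004]],"angular":[[0,0,0],[0,0,0]],"gripper":[0,0]}' |grep -E "wrist|ee_pos"
```

```text
ee_pos: [0.4494, 0.2057, 0.0998]
wrist_force: [-4.9, -2.9, 11.3]
```

```bash
python3 -m pendant '{"xyz":[[0,0,0.01],[0,0,0.01]],"angular":[[0,0,0],[0,0,0]],"gripper":[0,0]}' |grep -E "wrist|ee_pos"
```

```text
ee_pos: [0.4494, 0.2057, 0.0995]
wrist_force: [-9.8, -3.9, 22.6]
```

```bash
python3 -m pendant '{"xyz":[[0,0,0],[0,0,0],[0,0,0],[0,0,0],[0,0,0],[0,0,0]],"angular":[[0,0,0],[0,0,0],[0,0,0],[0,0,0],[0,0,0],[0,0,0]],"gripper":[0,0,0,0,0,0]}' |grep -E "wrist|ee_pos"
python3 -m pendant '{"xyz":[[0,0,-0.05],[0,0,-0.15],[0,0,-0.35],[0,0,-0.6],[0,0,-0.8],[0,0,-0.8]],"angular":[[0,0,0],[0,0,0],[0,0,0],[0,0,0],[0,0,0],[0,0,0]],"gripper":[0,0,0,0,0,0]}' |grep -E "wrist|ee_pos"
python3 - <<'E'
exec(open("st.py").read())
f=arm.grab_frame("wrist"); cv2.imwrite("pics/w2.png",f["image"][:,:,::-1])
E
```

```text
ee_pos: [0.4494, 0.2057, 0.0995]
wrist_force: [-10.2, -4.9, 23.9]
ee_pos: [0.4519, 0.2064, 0.2601]
wrist_force: [0.0, -0.6, -1.2]
t 14.05 p [0.4519 0.2064 0.2601] q [ 0.427  0.071 -0.038  1.458  0.002  0.306] F [ 0.  -0.6 -1.2] rot
 [[-0.993 -0.121  0.003]
 [-0.121  0.993  0.004]
 [-0.004  0.003 -1.   ]]
s(bar) 0.1779 z 0.2601 Fu 0.1 Fz -1.2 tool u,z comps of unit u and up: [ 1. -0. -0.] [-0.  0. -1.]
```

View pics/w2.png

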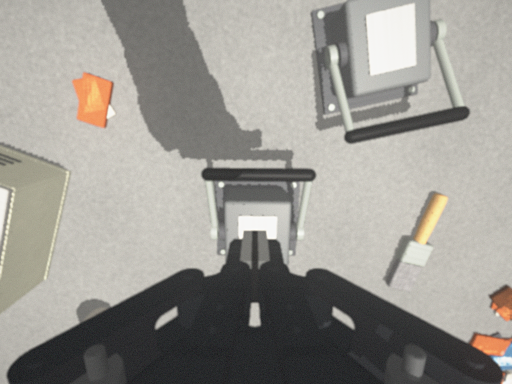

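The bar now lies on the near side, from (205,175) to (313,175). The arm is clear, the lid is shut and the brush and sherd haven't moved, so I'm handing the job in.

```bash
python3 -c "
from bench import arm
print(arm.close_job())"
```

```text
the job is handed in; nothing more can be done
None
```

I shut the lid, then pushed the bail over to its ON stop, held it there at about 25 N for over half a second and released it; the job is handed in, though no verdict came back.

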